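Find the full tube by its weight and put it on display

ROBOT

A 6-joint arm with a two-finger parallel gripper is mounted at the origin on the work surface. World frame = base frame: x ahead of the robot, y to its left, z up, the work surface at z = 0. Lengths are in mm, angles in rad, forces in N, time in s.
With the tool pointing down it reaches from about 325 to 775 mm from the base axis. Payload 5.5 kg.
Tool frame: the origin (TCP) lies midway between the tips of the shut fingers; the grasp point (between the pads) lies 19 mm behind it (bot.tcp_to_grasp is the z of the grasp point in the tool frame, in mm); z points along the fingers, y is the line along which they close (so a half turn about z gives the same grasp; the last joint's range is limited). The gripper opens to 85 mm and grips with 20 to 120 N. Pads are 22 mm wide; open, the fingers measure 114 mm over their backs; the gripper's body (76 mm by 85 mm) begins 54 mm behind the grasp point. The pads swing forward as they close: fully open they stand 13 mm farther back than shut.
Start: joints at [-1.2, 0.091, 1.231, -0, 1.82, -0.057], TCP at [248.923, -545.943, 231.275] pointing down, gripper open.
Joint ranges: [-2.87, 2.87], [-0.86, 2.18], [0.17, 2.46], [-1.51, 4.65], [0.06, 2.69], [-2.65, 2.65]. Speed limits (rad/s): [2.57, 2.57, 3.01, 3.14, 3.14, 3.14].

INTERFACE

Orientations are given as a 3x3 rotation matrix whose columns are the frame's x, y, z axes.
In Python, from bench import bot, capture gives the robot as it stands.
- The arm moves only by the tool servo_tool, never from a script. Its argument "increments" is a list of rows, each a list of 5 numbers: the shift along the tool's x, y, z in cm, then the turn about the tool's z in rad, then the finger opening in cm, from 0 to 8.54. A call has 1 to 20 rows; each row is the pose to reach, as a shift and turn from the pose commanded when the call began, along the tool's axes at that moment; what a row does not reach only later rows make up. A row lasts 1/10 s, in which the tool goes at most 50 mm and 8.59 degrees, less where a joint would pass 70% of its speed; a pose out of reach is approached as far as the arm can. A call with a gripper value outside its range is refused whole. The fingers move at their own pace and stop on an object; "newtons" is the grip in N (left out, the last holds). Time passes only in rows, so rows that repeat a pose let the fingers close. It gives the time, the measured TCP pose, the force, the opening and the grip force at its end, in the units of the state.
- bot.sense(): the state, without advancing time (a new reading comes with each control period).
- capture(name): name is "scene" or "top" or "wrist"; returns a dict with "image" (420x560x3 uint8, red, green, blue), "fx", "fy", "cx", "cy" (pixels), "rvec" (rotation vector, rad) and "tvec" (3), from world to camera coordinates, as OpenCV has them. Camera axes: x right, y down, z forward; pixel columns grow to the right and rows downward; lengths in mm; the calibration is good to about 2 mm. The wrist camera is an equidistant fisheye: a pixel r from the principal point sees the ray r / f radians off the axis. A picture is of the moment at which its call begins. There is no depth.
- bot.finish_job(): hands the job in; it is judged then, once.
The state is a dict: "time": time; "joint_positions": joint angles; "qvel": joint speeds; "effort": joint torques, N m; "position": TCP position; "orientation": TCP orientation; "ft_force": force on the tool from outside, world axes, zero at the start; "torque": the same for the moment, N m; "finger_gap": opening from 0.0 (shut) to 1.0 (fully open); "finger_force": force on a finger pad.
Only numpy, scipy, OpenCV 4.12 (cv2) and the standard library are available. Lean on these libraries where they do the work, as an engineer would, in place of code of your own. Each camera call takes 0.05 s, during which the arm holds its last target. There are 200 camera calls.

TASK

Three toy tubes that look exactly alike lie in the slanted rack: one is full of metal spinning tops, the other two are light display dummies. Feel by lifting which tube is the full one and lay it, without dropping it, level and centred across both V notches of the display stand. Leave the two dummies lying in the rack's channels, down near the lip where they were, and do not disturb the other goods on the counter.

Things in the scene. Friction and masses are not known exactly. Their poses are not given: they have to be found in the camera images.
- tube_a: closed brown cardboard tube, flat steel end caps, 40 mm diameter, 150 mm long; origin at the middle of its axis, x along it. Starts in a rack channel, its far end high. All three look alike: the full one weighs 340 to 450 g, a dummy 140 to 165 g, balance point within 5 mm of the middle; which is full changes every time
- tube_b: closed brown cardboard tube, flat steel end caps, 40 mm diameter, 150 mm long; origin at the middle of its axis, x along it. Starts in a rack channel, its far end high. All three look alike: the full one weighs 340 to 450 g, a dummy 140 to 165 g, balance point within 5 mm of the middle; which is full changes every time
- tube_c: closed brown cardboard tube, flat steel end caps, 40 mm diameter, 150 mm long; origin at the middle of its axis, x along it. Starts in a rack channel, its far end high. All three look alike: the full one weighs 340 to 450 g, a dummy 140 to 165 g, balance point within 5 mm of the middle; which is full changes every time
- rack: fixed slanted wooden rack, 300 mm wide (y), three channels 100 mm apart; origin on the table under the middle one, z up, x level, towards the high end: tubes rise 0.45 rad (26 degrees) along x. A channel is two V notches 48 mm up and down slope of its middle, 14 mm wide, open between to 30 mm under the axis. Low ends stand against a lip. Lift square to the slope
- channel_0 (a point): middle of the axis of a tube lying home in the left (+y of rack) channel, 115 mm above the table
- channel_1 (a point): middle of the axis of a tube lying home in the middle channel, 115 mm above the table
- channel_2 (a point): middle of the axis of a tube lying home in the right (-y of rack) channel, 115 mm above the table
- price_rail (a point): middle of the rack's fixed price rail, a level wooden bar along the rack's y, 334 mm long, 16 mm deep (x), 12 mm thick, 280 mm above the table, 32 mm behind (+x) the tubes' middles; posts carry its ends 85 mm behind them. An upright hand over a tube's middle strikes it: come in square to the slope, leaning towards the robot
- stand: fixed dark wooden stand: foot 130 x 80 x 14 mm with two uprights, 48 mm either way along x from the middle, each 14 mm wide and topped by a 90 degree V notch; origin on the table under the middle, x through both notches, z up. A tube lying home is level along x (either way round), its axis 80 mm above the table; open between the uprights down to the foot
- jar: white screw-top jar, 60 mm diameter, 100 mm tall, standing loose between rack and stand; origin under its centre. Leave it alone
- pin_box: flat white plastic box 90 x 55 x 24 mm high; origin under its centre. Leave it alone
- carton_tall: black and yellow toy carton 55 x 70 x 85 mm tall; origin under its centre. Leave it alone
- carton_flat: black and yellow toy carton 70 x 95 x 32 mm high; origin under its centre. Leave it alone
- tin: closed tin can with paper label, 72 mm diameter, 90 mm tall; origin under its centre. Leave it alone
Mind the look-alikes: they are no part of the job. Leave any turquoise look-alike of the tube_b alone.

How it is judged:
By the outcome, as a careful person would: the job done as asked, in the order asked, and still so for the second after the job is handed in, with the robot touching nothing.
It also fails if it takes over 64 s, if anything falls off the work surface, if the arm or the gripper's body presses on something with over 40 N, if the wrist force passes 120 N, or if a joint passes its speed limit or range.

## Working session

There is one attempt and no reset: what is moved stays moved. The work goes in short steps, Python scripts to look and compute and a tool call to move; the robot and the scene stay as the last step left them, time stands still between calls to the robot, and variables do not carry over. Pictures are saved under pics/ and viewed, at most 10 in all, crops included, and the job is handed in when it is done.

Besides the shell and the picture viewer there is one more tool, called after ">>>" in YAML: its name, and indented under it one key for each argument. servo_tool: Moves the arm, as the interface text tells. Its arguments: {"type":"object","properties":{"increments":{"type":"array","items":{"type":"array","items":{"type":"number"}}},"newtons":{"type":"number"}},"required":["increments"]}

```bash
ls; mkdir -p pics; python3 - <<'E'
from bench import bot, capture
import cv2,numpy as np
for n in ["scene","top"]:
    c=capture(n); cv2.imwrite(f"pics/{n}0.png",c["image"][:,:,::-1])
    R=cv2.Rodrigues(np.array(c["rvec"],float))[0]
    print(n,c["fx"],c["fy"],c["cx"],c["cy"],np.round(c["rvec"],4),np.round(c["tvec"],1),np.round(-R.T@np.array(c["tvec"]).ravel(),0))
s=bot.sense(); print(s); print(bot.tcp_to_grasp,[a for a in dir(bot) if a[0]!='_'])
E
```

```text
pics
scene 433.14196996007513 433.14196996007513 282.3494372614803 210.3632872668024 [ 1.9756  1.4834 -0.5797] [-100.6 -232.9 1644.3] [1270. -277. 1038.]
top 457.04752152464044 457.04752152464044 279.02545294195767 211.83696949621944 [ 2.0718 -2.1409  0.2281] [ -14.1  567.4 1390.8] [ 254.  -29. 1480.]
{'time': 0.1, 'joint_positions': array([-1.19968626e+00,  9.17924674e-02,  1.23181964e+00,  2.63785363e-06,
        1.81980971e+00, -5.66861549e-02]), 'qvel': array([-1.31430133e-04, -1.32750270e-03, -1.63954086e-03, -9.36811533e-06,
        3.58995467e-04,  7.34646412e-04]), 'effort': array([ 2.78267158e-03, -4.60216963e+01, -4.19217288e+01,  4.96825066e-05,
        1.06774017e-02,  2.68546393e-05]), 'position': array([ 248.82819177, -545.67308208,  230.22803203]), 'orientation': array([[ 9.09881997e-01,  4.14866622e-01, -6.60963465e-04],
       [ 4.14867135e-01, -9.09880405e-01,  1.70556965e-03],
       [ 1.06186213e-04, -1.82607914e-03, -9.99998327e-01]]), 'ft_force': array([ 0.06430359, -0.299102  ,  0.36326586]), 'torque': array([ 0.03933853,  0.00776316, -0.00146905]), 'finger_force': 0.0, 'finger_gap': 1.0019168773750393}
-18.700000000000003 ['IKError', 'finish_job', 'sense', 'tcp_to_grasp']
```

View pictures.

View pics/scene0.png

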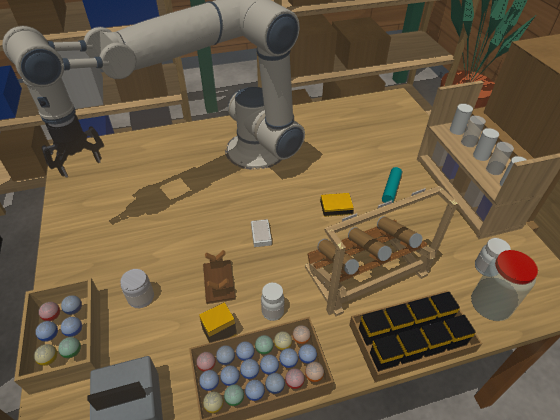

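View pics/top0.png

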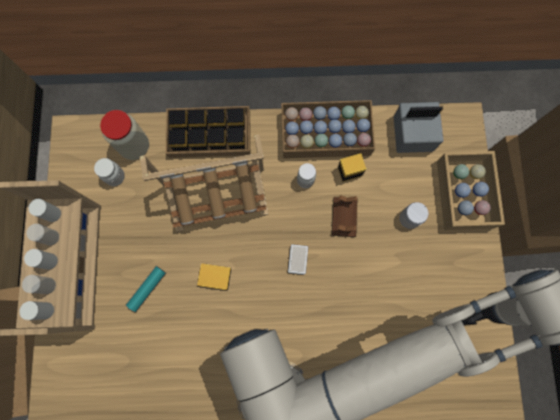

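Scene view: rack at about (372,250), stand at (218,278), jar (272,300), turquoise look-alike (392,184). Top view: rail runs (148,177)–(262,157), tubes around (180,195), (214,190), (247,187), stand at (344,215), jar at (306,176). Now zoomed crops.

```bash
python3 - <<'E'
import cv2,numpy as np
t=cv2.imread("pics/top0.png");s=cv2.imread("pics/scene0.png")
a=cv2.resize(t[140:240,130:280],(800,534),interpolation=cv2.INTER_CUBIC)
b=cv2.resize(s[180:310,300:470],(785,600),interpolation=cv2.INTER_CUBIC)
cv2.imwrite("pics/ca.png",a);cv2.imwrite("pics/cb.png",b)
E
```

```text
(no output)
```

View pics/ca.png

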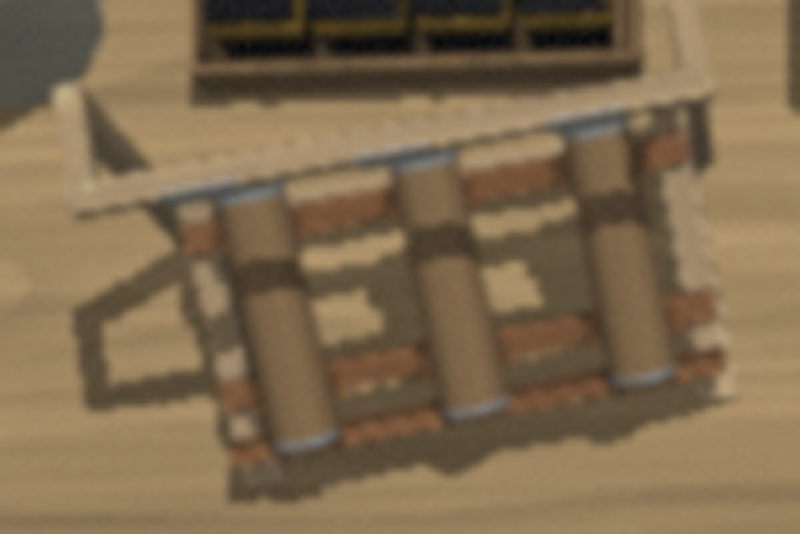

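View pics/cb.png

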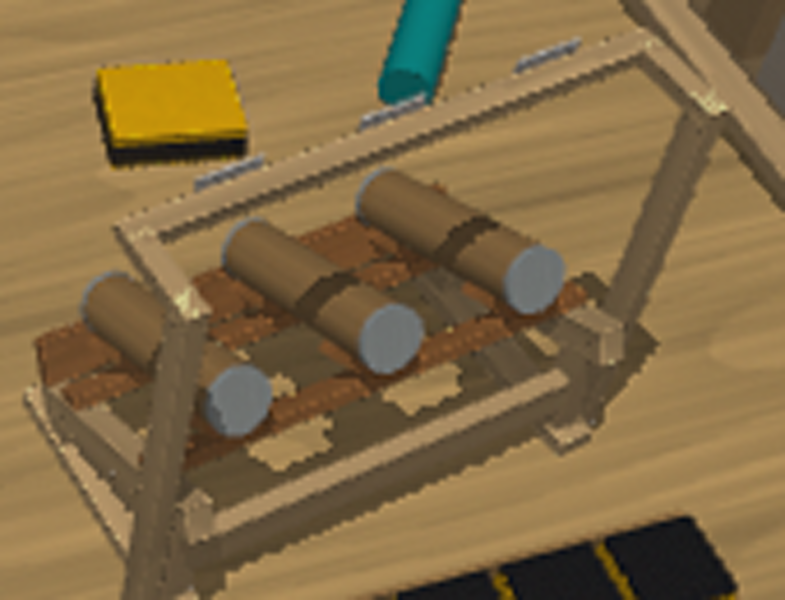

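Crops: top crop shows low caps at (306,442), (477,410), (643,378) and high-end cap edges at (250,192), (425,160), (597,128); scene crop shows the high cap discs centred at (238,400), (391,340), (534,280). All three tubes lie home; upright plates sit beside the lower notch.

```bash
cat > h.py <<'E'
from bench import bot, capture
import cv2,numpy as np
def cast(c,px,z,fish=False):
    R=cv2.Rodrigues(np.array(c["rvec"],float))[0]; t=np.array(c["tvec"],float).ravel()
    d=np.array([(px[0]-c["cx"])/c["fx"],(px[1]-c["cy"])/c["fy"]])
    if fish:
        r=np.hypot(*d); v=np.r_[d/r*np.sin(r),np.cos(r)] if r>0 else np.array([0,0,1.])
    else: v=np.r_[d,1]
    o=-R.T@t; v=R.T@v; return o+v*(z-o[2])/v[2]
def proj(c,P,fish=False):
    R=cv2.Rodrigues(np.array(c["rvec"],float))[0]; p=R@np.array(P,float)+np.array(c["tvec"],float).ravel()
    if fish:
        r=np.hypot(p[0],p[1]); th=np.arctan2(r,p[2]); q=p[:2]/r*th
    else: q=p[:2]/p[2]
    return np.array([q[0]*c["fx"]+c["cx"],q[1]*c["fy"]+c["cy"]])
E
python3 - <<'E'
from h import *
T=capture("top");S=capture("scene")
hs=[cast(S,(300+x*170/785,180+y*130/600),147.6) for x,y in [(238,400),(391,340),(534,280)]]
lo=[cast(T,(130+x*.1875,140+y*.1873),96) for x,y in [(306,442),(477,410),(643,378)]]
rail=[cast(T,(130+x*.1875,140+y*.1873),286) for x,y in [(80,202),(705,85)]]
print(np.round(hs,1),np.round(lo,1),np.round(rail,1))
# scene order: left in scene = -y?
hs=sorted(hs,key=lambda p:-p[1]);lo=sorted(lo,key=lambda p:-p[1])
for P in (hs,lo):
    d=P[0]-P[2]; print("sp",np.hypot(*d[:2]),"yaw",np.arctan2(-d[0],d[1]))
d=np.mean(hs,0)-np.mean(lo,0); print("along",d, np.arctan2(d[1],d[0]))
for n,c,w in(("top",T,14),("scene",S,14)):
    im=c["image"]; hsv=cv2.cvtColor(im,cv2.COLOR_RGB2HSV)
    p=(344,215) if n=="top" else (218,280)
    print(n,hsv[p[1]-2:p[1]+3:2,p[0]-2:p[0]+3:2].tolist())
    m=((hsv[...,2]<115)&(hsv[...,1]>110)&((hsv[...,0]<14))).astype(np.uint8)
    k,lab,st,ce=cv2.connectedComponentsWithStats(m)
    for i in range(1,k):
        if st[i,4]>60 and np.hypot(*(ce[i]-p))<40:
            print(st[i],ce[i]); r=cv2.minAreaRect(np.argwhere(lab==i)[:,::-1].astype(np.float32)); b=cv2.boxPoints(r); print(r); print(np.round([cast(c,q,40) for q in b]))
E
```

```text
[[702.5  79.  147.6]
 [688.  177.4 147.6]
 [671.1 275.7 147.6]] [[533.9 251.3  96. ]
 [549.5 152.2  96. ]
 [565.3  55.5  96. ]] [[624.2 329.6 286. ]
 [676.2   9.  286. ]]
sp 199.22989885785378 yaw 0.15823807325311864
sp 198.26652998043156 yaw 0.1590983315294766
along [137.63678336  24.34842775  51.6       ] 0.17509199837454176
top [[[11, 122, 90], [11, 130, 90], [11, 130, 94]], [[11, 132, 91], [11, 123, 91], [11, 130, 94]], [[10, 129, 93], [11, 133, 88], [11, 127, 94]]]
[332 197  25  40 798] [344.38847118 216.38220551]
((344.2344970703125, 216.0137939453125), (23.37136459350586, 38.991424560546875), 3.3664605617523193)
[[ 491. -197.   40.]
 [ 619. -212.   40.]
 [ 611. -288.   40.]
 [ 484. -271.   40.]]
scene [[[13, 142, 99], [14, 140, 95], [14, 143, 96]], [[13, 142, 99], [14, 142, 95], [13, 142, 95]], [[13, 144, 99], [13, 141, 94], [14, 145, 102]]]
[208 268  16  16  86] [216.61627907 275.13953488]
((216.80764770507812, 274.9615478515625), (14.699555397033691, 14.699555397033691), 56.3099365234375)
[[ 542. -274.   40.]
 [ 524. -237.   40.]
 [ 571. -223.   40.]
 [ 588. -260.   40.]]
```

>>> servo_tool:
  increments:
    - [0,0,-4,0,8.5]
    - [0,0,-8,0,8.5]
    - [2,-0.8,-10,0,8.5]
    - [5,-1.9,-10,0.05,8.5]
    - [9,-3.4,-10,0.1,8.5]
    - [13,-4.9,-10,0.15,8.5]
    - [17,-6.4,-10,0.2,8.5]
    - [21,-7.9,-10,0.27,8.5]
    - [25,-9.4,-10,0.34,8.5]
    - [29,-10.9,-10,0.4,8.5]
    - [33,-12.4,-10,0.46,8.5]
    - [37,-13.9,-10,0.53,8.5]
    - [40,-15,-10,0.53,8.5]
    - [40,-15,-10,0.53,8.5]
    - [40,-15,-10,0.53,8.5]

```text
time: 1.7
position: [550.9, -243.1, 330.7]
orientation: [[0.995, -0.1, -0.001], [-0.1, -0.995, 0.0], [-0.001, 0.0, -1.0]]
ft_force: [-0.2, -0.4, 0.0]
finger_gap: 0.997
finger_force: 0.0
```

```bash
python3 - <<'E'
from h import *
c=capture("wrist");cv2.imwrite("pics/w1.png",c["image"][:,:,::-1]);s=bot.sense();print(s["position"],s["orientation"],s["ft_force"])
R=cv2.Rodrigues(np.array(c["rvec"],float))[0];print(-R.T@np.array(c["tvec"]).ravel(),R[2],c["fx"])
for P in [(551,-243,0),(622,166,115)]: print(proj(c,P,True))
E
```

```text
[ 550.39881708 -243.78113196  331.06070862] [[ 9.94797265e-01 -1.01872174e-01 -6.79922245e-04]
 [-1.01872310e-01 -9.94797469e-01 -1.69091950e-04]
 [-6.59159164e-04  2.37477459e-04 -9.99999755e-01]] [0.17493127 0.05712183 0.0128482 ]
[ 616.24372541 -250.03524322  473.12972573] [-0.25782886  0.02605126 -0.96583933] 325.19226210127806
[275.36692946 172.17531845]
[ -3.56058107 173.56987304]
```

View pics/w1.png

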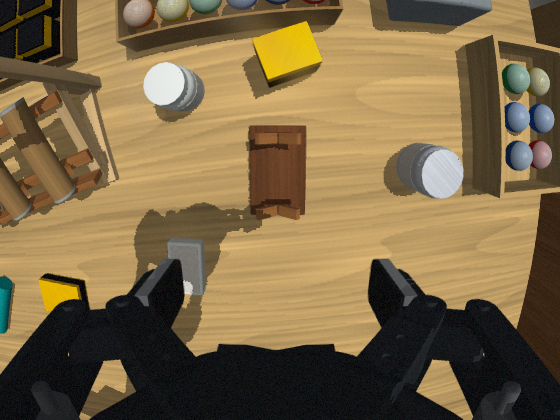

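Wrist view: stand foot spans (249,127)–(306,126) to (249,213)–(304,218), notched uprights at (277,139) and (277,211); jar at (172,88), rack on the left edge.

```bash
python3 - <<'E'
from h import *
c=capture("wrist");im=c["image"]; hsv=cv2.cvtColor(im,cv2.COLOR_RGB2HSV)
m=((hsv[...,2]<135)&(hsv[...,1]>110)&((hsv[...,0]<13))).astype(np.uint8); m[:, :235]=0;m[:,320:]=0;m[:110]=0;m[232:]=0
m=cv2.morphologyEx(m,cv2.MORPH_OPEN,np.ones((3,3)))
for r in range(122,224,8): 
    x=np.where(m[r])[0]; 
    if len(x): print(r,x[0],x[-1],cast(c,(x[0],r),14,True).round()[:2],cast(c,(x[-1],r),14,True).round()[:2])
# edges of the foot
L=[];Rr=[]
for r in range(150,202):
    x=np.where(m[r])[0]
    if len(x): L.append(cast(c,(x[0],r),14,True));Rr.append(cast(c,(x[-1]+1,r),14,True))
for E in (L,Rr):
    E=np.array(E);k=np.polyfit(E[:,0],E[:,1],1);print(k[0],np.polyval(k,551))
print([cast(c,(277,y),66,True).round() for y in(134,146,206,218)])
g=cv2.resize(im[110:232,225:330],(690,800),interpolation=cv2.INTER_CUBIC)
g=cv2.resize(g,(516,600));cv2.imwrite("pics/w1c.png",g[:,:,::-1])
s=bot.sense();print(s["joint_positions"].round(2))
E
```

```text
130 253 286 [ 616. -219.] [ 611. -265.]
146 266 298 [ 591. -235.] [ 587. -280.]
154 252 283 [ 582. -214.] [ 577. -257.]
162 265 301 [ 569. -231.] [ 563. -282.]
170 250 303 [ 559. -208.] [ 552. -284.]
178 256 304 [ 547. -216.] [ 540. -284.]
186 250 303 [ 536. -206.] [ 529. -282.]
194 250 299 [ 525. -204.] [ 517. -275.]
202 267 297 [ 510. -227.] [ 506. -271.]
210 300 302 [ 494. -274.] [ 493. -277.]
-0.19149098743016424 -213.62644432603892
0.03989112665382432 -279.3078359985607
[array([ 607., -252.,   66.]), array([ 592., -250.,   66.]), array([ 516., -242.,   66.]), array([ 500., -241.,   66.])]
[-0.47  0.14  1.   -0.    2.    1.2 ]
```

View pics/w1c.png

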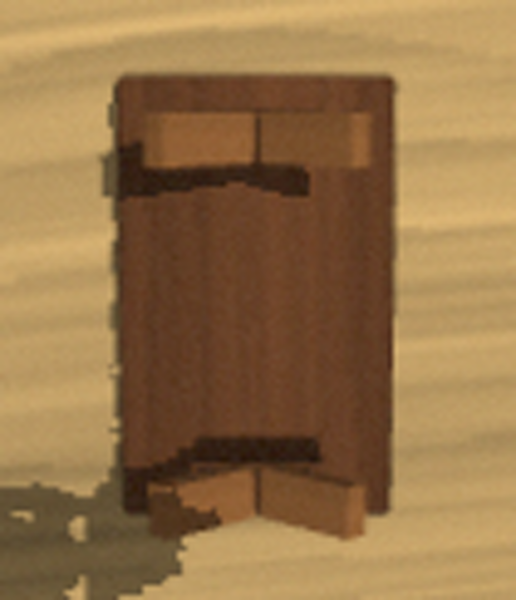

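Crop shows stand aligned with the image: foot corners (118,76), (393,76), (390,513), (122,513); valley lines at x=258, rows 113–168 and 465–515.

```bash
python3 - <<'E'
from h import *
c=capture("wrist")
f=lambda x,y,z:cast(c,(225+x/4.914,110+y/4.918),z,True)
V=[f(258,y,51.7) for y in(113,168,465,515)]; F=[f(x,y,14) for x,y in((118,76),(393,76),(390,513),(122,513))]
print(np.round(V,1),np.mean(V,0));print(np.round(F,1),np.mean(F,0))
d=V[0]+V[1]-V[2]-V[3];print(np.hypot(*d[:2])/2,np.arctan2(d[1],d[0]))
for a,b in((0,3),(1,2)):
    d=F[a]-F[b];print(np.hypot(*d[:2]),np.arctan2(d[1],d[0]))
# V tops: outermost corners of the two uprights, z unknown ~ width
E
```

```text
[[ 608.2 -253.1   51.7]
 [ 593.7 -251.6   51.7]
 [ 513.9 -243.4   51.7]
 [ 499.9 -242.    51.7]] [ 553.9003449  -247.50516108   51.7       ]
[[ 622.5 -214.7   14. ]
 [ 614.5 -292.6   14. ]
 [ 486.1 -280.5   14. ]
 [ 494.3 -200.8   14. ]] [ 554.34640842 -247.13838139   14.        ]
94.56222108435128 -0.10210638571336983
128.88215146237468 -0.10805654239438037
128.95124678116036 -0.09446127822420478
```

>>> servo_tool:
  increments:
    - [-0.6,-3.5,0,0,8.5]
    - [-1.2,-7.5,0,-0.05,8.5]
    - [-1.8,-11.5,0,-0.1,8.5]
    - [-2.4,-15.5,0,-0.15,8.5]
    - [-3,-19.5,0,-0.2,8.5]
    - [-3.6,-23.5,0,-0.26,8.5]
    - [-4.2,-27.5,1,-0.26,8.5]
    - [-4.8,-31.5,3,-0.26,8.5]
    - [-5.4,-35.5,5,-0.26,8.5]
    - [-5.8,-39.2,7.1,-0.26,8.5]
    - [-5.8,-39.2,7.1,-0.26,8.5]
    - [-5.8,-39.2,7.1,-0.26,8.5]

```text
time: 3.05
position: [532.7, 151.8, 260.0]
orientation: [[0.988, 0.157, -0.001], [0.157, -0.988, -0.001], [-0.001, 0.001, -1.0]]
ft_force: [0.0, -0.0, 0.0]
finger_gap: 0.998
finger_force: 0.0
```

```bash
python3 - <<'E'
from h import *
c=capture("wrist");cv2.imwrite("pics/w2.png",cv2.resize(c["image"][:,:,::-1],(800,600),interpolation=cv2.INTER_CUBIC));s=bot.sense();print(s["position"],s["joint_positions"].round(2),s["ft_force"])
for P in [(622,166,115)]: print(proj(c,P,True)*800/560)
E
```

```text
[533.10487072 151.11371525 261.01655814] [ 0.22 -0.03  1.3  -0.    1.87  1.63] [ 0.30887358 -1.10883831  0.39208558]
[392.86404675 141.86670965]
```

View pics/w2.png

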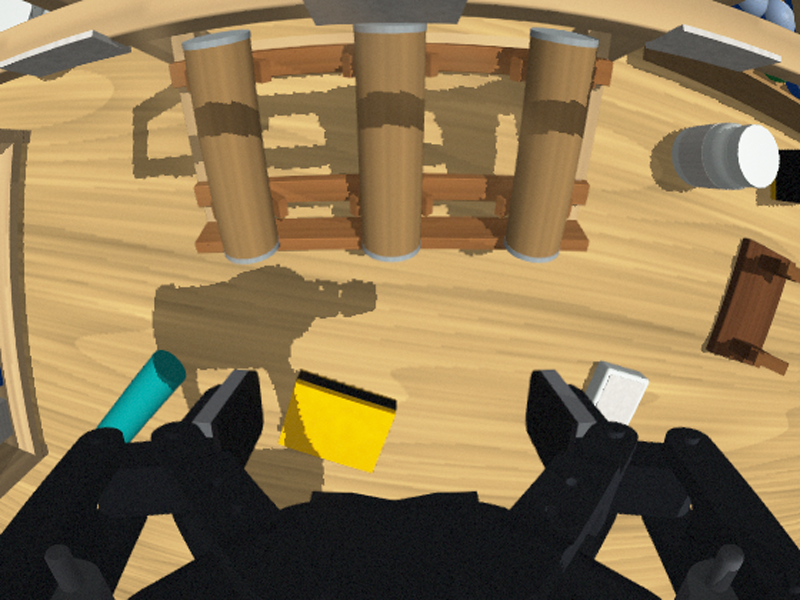

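Wrist view: middle tube centred at x≈392 (axis as predicted), low cap edge at row ≈259, outer tubes' low caps at (252,262) and (533,261); rail and price tags across the top.

```bash
python3 - <<'E'
from h import *
c=capture("wrist");a=.45;yaw=.159
X=np.array([np.cos(yaw),np.sin(yaw),0]);Y=np.array([-X[1],X[0],0]);Z=np.array([0,0,1])
S=np.cos(a)*X+np.sin(a)*Z;N=-np.sin(a)*X+np.cos(a)*Z
t=np.linspace(0,6.28,73)
for i,k in enumerate((100,0,-100)):
    M=np.array([622,166,115])+k*Y
    for s in(-75,75):
        q=np.array([proj(c,M+s*S+20*(np.cos(u)*N+np.sin(u)*Y),True) for u in t])*800/560
        print(k,s,"rows",q[:,1].min().round(),q[:,1].max().round(),"cols",q[:,0].min().round(),q[:,0].max().round())
p=proj(c,(622,166,115),True);p2=proj(c,np.array([622,166,115])+10*X,True);print((p2-p)*800/560)
E
```

```text
100 -75 rows 232.0 263.0 cols 226.0 280.0
100 75 rows 29.0 43.0 cols 184.0 251.0
0 -75 rows 229.0 261.0 cols 363.0 421.0
0 75 rows 19.0 26.0 cols 355.0 427.0
-100 -75 rows 231.0 262.0 cols 504.0 559.0
-100 75 rows 28.0 41.0 cols 531.0 599.0
[ -0.04092691 -15.9297265 ]
```

>>> servo_tool:
  increments:
    - [0,0,0,-0.15,8.5]
    - [0,0,0,-0.3,8.5]
    - [0,0,0,-0.45,8.5]
    - [0,0,0,-0.6,8.5]
    - [0,0,0,-0.75,8.5]
    - [0,0,0,-0.9,8.5]
    - [0,0,0,-1.05,8.5]
    - [0,0,0,-1.2,8.5]
    - [0,0,0,-1.35,8.5]
    - [0,0,0,-1.5,8.5]
    - [0,0,0,-1.65,8.5]
    - [0,0,0,-1.8,8.5]
    - [0,0,0,-1.95,8.5]
    - [0,0,0,-2.1,8.5]
    - [0,0,0,-2.25,8.5]
    - [0,0,0,-2.4,8.5]
    - [0,0,0,-2.55,8.5]
    - [0,0,0,-2.7,8.5]
    - [0,0,0,-2.85,8.5]
    - [0,0,0,-3,8.5]

```text
time: 5.15
position: [533.6, 150.5, 261.9]
orientation: [[-1.0, -0.019, 0.002], [-0.019, 1.0, 0.0], [-0.002, 0.0, -1.0]]
ft_force: [-1.1, 0.1, 0.1]
finger_gap: 0.997
finger_force: 0.0
```

>>> servo_tool:
  increments:
    - [0,0,0,-0.14,8.5]
    - [-0.8,0.15,2.5,-0.14,8.5]
    - [-1.6,0.3,5,-0.14,8.5]
    - [-2.3,0.4,7.2,-0.14,8.5]
    - [-2.6,0.45,8.2,-0.14,8.5]
    - [-2.6,0.45,8.2,-0.14,8.5]
    - [-2.6,0.45,8.2,-0.14,8.5]
  newtons: 60

```text
time: 5.85
position: [559.3, 156.6, 179.9]
orientation: [[-0.988, -0.154, 0.002], [-0.154, 0.988, 0.0], [-0.002, 0.0, -1.0]]
ft_force: [0.4, -0.5, -0.1]
finger_gap: 0.994
finger_force: 0.0
```

```bash
cat > where.py <<'E'
from h import *
import sys
# where the TCP is in the rack frame, and the shift in tool axes (cm) to the grasp pose of tube k (0,1,2)
yaw=.159;X=np.array([np.cos(yaw),np.sin(yaw),0]);Y=np.array([-X[1],X[0],0])
s=bot.sense();p=s["position"];R=s["orientation"]
print("F",s["ft_force"].round(2),"tau",s["torque"].round(3),"gap",s["finger_gap"],s["finger_force"])
print("yaw-pi",np.arctan2(-R[1,0],-R[0,0]))
for k in(0,1,2):
    T=np.array([622.5,166,89])+(1-k)*100*Y-20.2*X
    print(k,"tool cm",(R.T@(T-p)/10).round(2))
E
python3 where.py; python3 where.py|head -3
```

```text
F [ 0.37 -0.5  -0.07] tau [ 0.001 -0.032  0.022] gap 0.9942170451283119 0.0
yaw-pi 0.15507954702357285
0 tool cm [-4.31  9.95  9.1 ]
1 tool cm [-4.35 -0.05  9.1 ]
2 tool cm [ -4.39 -10.05   9.1 ]
F [ 0.37 -0.5  -0.07] tau [ 0.001 -0.032  0.022] gap 0.9942170451283119 0.0
yaw-pi 0.15507954702357285
0 tool cm [-4.31  9.95  9.1 ]
```

>>> servo_tool:
  increments:
    - [-0.7,0,1.5,0,8.5]
    - [-1.4,0,3,0,8.5]
    - [-2.1,0,4.4,0,8.5]
    - [-2.6,0,5.4,0,8.5]
    - [-3,0,6.3,0,8.5]
    - [-3.4,0,7.1,0,8.5]
    - [-3.6,0,7.5,0,8.5]
    - [-3.7,0,7.8,0,8.5]

```text
time: 6.65
position: [595.6, 163.1, 100.0]
orientation: [[-0.988, -0.156, -0.0], [-0.156, 0.988, -0.0], [0.0, -0.0, -1.0]]
ft_force: [-0.6, -0.2, 0.1]
finger_gap: 0.995
finger_force: 0.0
```

>>> servo_tool:
  increments:
    - [-0.2,0,0.4,0,8.5]
    - [-0.4,0,0.8,0,8.5]
    - [-0.6,0,1.2,0,8.5]
    - [-0.6,0,1.2,0,8.5]
    - [-0.6,0,1.2,0,8.5]

```text
time: 7.15
position: [601.3, 164.0, 88.2]
orientation: [[-0.988, -0.156, -0.0], [-0.156, 0.988, -0.0], [0.0, -0.0, -1.0]]
ft_force: [0.3, -0.9, 0.9]
finger_gap: 0.992
finger_force: 0.0
```

```bash
python3 where.py; python3 - <<'E'
from h import *
c=capture("scene");cv2.imwrite("pics/s3.png",cv2.resize(c["image"][150:310,280:490][:,:,::-1],(787,600),interpolation=cv2.INTER_CUBIC))
E
```

```text
F [ 0.25 -0.95  0.85] tau [-0.002 -0.039  0.017] gap 0.9918757345612742 0.0
yaw-pi 0.15620142145758964
0 tool cm [-0.08  9.87 -0.08]
1 tool cm [-0.11 -0.13 -0.08]
2 tool cm [ -0.13 -10.13  -0.08]
```

View pics/s3.png

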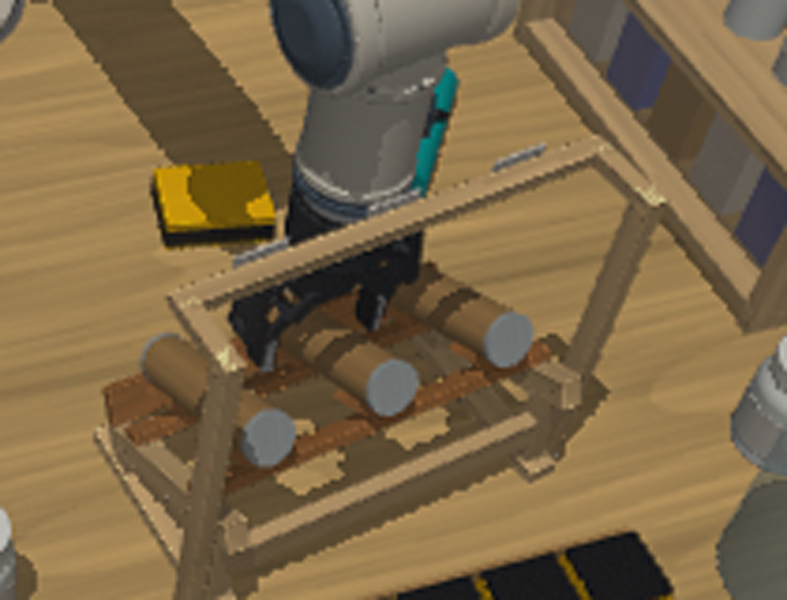

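Hand straddles the middle tube just in front of the rail (around (340,270) in the crop), no contact force. Close.

>>> servo_tool:
  increments:
    - [0,-0.1,0,0,6]
    - [0,-0.1,0,0,4.5]
    - [0,-0.1,0,0,3.5]
    - [0,-0.1,0,0,3]
    - [0,-0.1,0,0,3]
    - [0,-0.1,0,0,3]
    - [0,-0.1,0,0,3]
    - [0,-0.1,0,0,3]
  newtons: 60

```text
time: 8.0
position: [601.3, 164.8, 89.2]
orientation: [[-0.988, -0.157, 0.0], [-0.157, 0.988, 0.003], [-0.001, 0.003, -1.0]]
ft_force: [-2.3, 4.8, 3.0]
finger_gap: 0.457
finger_force: 61.2
```

>>> servo_tool:
  increments:
    - [0.2,-0.1,-0.45,0,3]
    - [0.45,-0.1,-0.9,0,3]
    - [0.65,-0.1,-1.35,0,3]
    - [0.9,-0.1,-1.8,0,3]
    - [1.1,-0.1,-2.25,0,3]
    - [1.1,-0.1,-2.25,0,3]
    - [1.1,-0.1,-2.25,0,3]
    - [1.1,-0.1,-2.25,0,3]
    - [1.1,-0.1,-2.25,0,3]

```text
time: 8.9
position: [590.6, 160.3, 110.4]
orientation: [[-0.988, -0.156, -0.001], [-0.156, 0.988, -0.0], [0.001, -0.0, -1.0]]
ft_force: [-0.3, -0.3, -1.2]
finger_gap: 0.461
finger_force: 60.6
```

```bash
python3 where.py; python3 - <<'E'
from h import *
F=[];t=[]
for i in range(6):
    capture("top");s=bot.sense();F.append(s["ft_force"]);t.append(s["torque"])
print(np.round(F,2),np.mean(F,0),np.mean(t,0))
c=capture("scene");cv2.imwrite("pics/s4.png",cv2.resize(c["image"][150:310,280:490][:,:,::-1],(787,600),interpolation=cv2.INTER_CUBIC))
E
```

```text
F [-0.34 -0.3  -1.16] tau [0.013 0.043 0.038] gap 0.4607725219939555 60.62856674194336
yaw-pi 0.15621447197948707
0 tool cm [-1.19 10.07  2.13]
1 tool cm [-1.22  0.07  2.14]
2 tool cm [-1.25 -9.93  2.14]
[[ 0.19  0.49 -2.24]
 [ 0.34  0.35 -1.2 ]
 [ 0.49 -0.86 -0.8 ]
 [ 1.1  -0.06 -1.68]
 [ 0.59  0.33 -1.44]
 [ 0.53 -0.67 -0.67]] [ 0.53990744 -0.07041451 -1.33908657] [ 0.00609613 -0.00712698 -0.01305568]
```

Fz ≈ −1.3 N: middle tube is a dummy. Put it back and go to the next channel.

>>> servo_tool:
  increments:
    - [-0.2,0,0.45,0,3]
    - [-0.45,0,0.9,0,3]
    - [-0.65,0,1.35,0,3]
    - [-0.9,0,1.8,0,3]
    - [-1.0,0,2.05,0,3]
    - [-1.1,0,2.25,0,3]
    - [-1.1,0,2.25,0,3]
    - [-1.1,0,2.25,0,3]
    - [-1.1,0,2.25,0,4.5]
    - [-1.1,0,2.25,0,6]
    - [-1.1,0,2.25,0,8.5]
    - [-1.1,0,2.25,0,8.5]
    - [-1.1,0,2.25,0,8.5]
    - [-1.1,0,2.25,0,8.5]

```text
time: 10.65
position: [601.7, 161.8, 88.1]
orientation: [[-0.988, -0.155, -0.0], [-0.155, 0.988, -0.0], [0.0, -0.0, -1.0]]
ft_force: [-0.8, 1.0, 0.3]
finger_gap: 0.992
finger_force: 0.0
```

>>> servo_tool:
  increments:
    - [0.4,0,-0.9,0,8.5]
    - [1.2,0,-2.5,0,8.5]
    - [2.4,0,-5,0,8.5]
    - [3.8,0,-8,0,8.5]
    - [3.8,-2.5,-8,0,8.5]
    - [3.8,-5.5,-8,0,8.5]
    - [3.8,-8.5,-8,0,8.5]
    - [3.8,-10,-8,0,8.5]
    - [3.8,-10,-8,0,8.5]
    - [3.8,-10,-8,0,8.5]

```text
time: 11.65
position: [579.6, 57.9, 168.9]
orientation: [[-0.988, -0.155, 0.001], [-0.155, 0.988, 0.001], [-0.001, 0.001, -1.0]]
ft_force: [0.5, 0.2, -0.2]
finger_gap: 0.995
finger_force: 0.0
```

```bash
python3 where.py; python3 - <<'E'
from h import *
c=capture("top");cv2.imwrite("pics/t5.png",cv2.resize(c["image"][140:240,130:280][:,:,::-1],(800,534),interpolation=cv2.INTER_CUBIC))
E
```

```text
F [ 0.47  0.18 -0.19] tau [-0.043 -0.026 -0.015] gap 0.9949957943000808 0.0
yaw-pi 0.15589160954731654
0 tool cm [-3.86 20.    8.01]
1 tool cm [-3.89 10.    8.  ]
2 tool cm [-3.92  0.    8.  ]
```

View pics/t5.png

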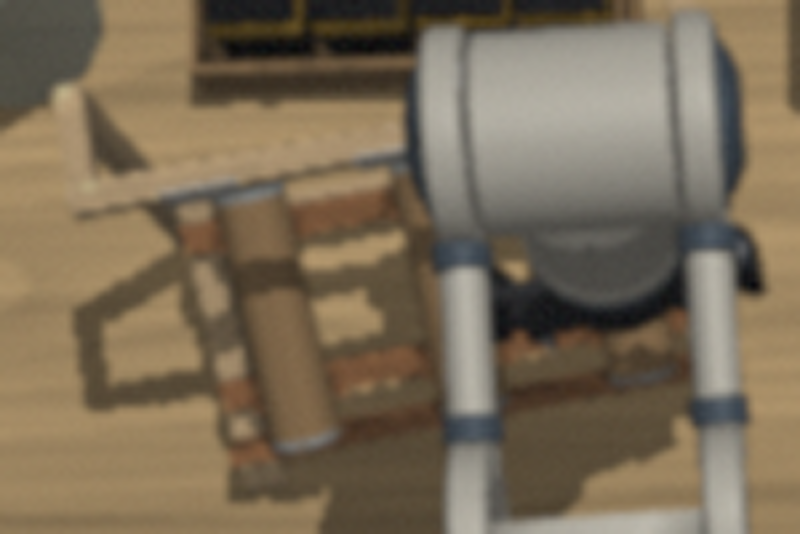

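Arm hides the middle tube; left tube's unchanged at (280,320). Descend on channel 2.

>>> servo_tool:
  increments:
    - [-0.7,0,1.5,0,8.5]
    - [-1.4,0,3,0,8.5]
    - [-2.2,0,4.5,0,8.5]
    - [-2.9,0,5.9,0,8.5]
    - [-3.2,0,6.6,0,8.5]
    - [-3.5,0,7.2,0,8.5]
    - [-3.7,0,7.6,0,8.5]
    - [-3.9,0,8,0,8.5]
    - [-3.9,0,8,0,8.5]

```text
time: 12.6
position: [618.3, 63.3, 88.1]
orientation: [[-0.988, -0.156, -0.0], [-0.156, 0.988, -0.0], [0.0, 0.0, -1.0]]
ft_force: [-0.8, -0.1, 0.1]
finger_gap: 0.994
finger_force: 0.0
```

>>> servo_tool:
  increments:
    - [0,0,0,0,6]
    - [0,0,0,0,4.5]
    - [0,0,0,0,3.5]
    - [0,0,0,0,3]
    - [0,0,0,0,3]
    - [0,0,0,0,3]
    - [0,0,0,0,3]
    - [0.2,0,-0.45,0,3]
    - [0.45,0,-0.9,0,3]
    - [0.65,0,-1.35,0,3]
    - [0.9,0,-1.8,0,3]
    - [1.1,0,-2.25,0,3]
    - [1.1,0,-2.25,0,3]
    - [1.1,0,-2.25,0,3]
    - [1.1,0,-2.25,0,3]
  newtons: 60

```text
time: 14.1
position: [607.2, 61.6, 110.4]
orientation: [[-0.988, -0.155, -0.001], [-0.155, 0.988, -0.0], [0.001, 0.0, -1.0]]
ft_force: [0.1, 0.6, -3.7]
finger_gap: 0.456
finger_force: 60.8
```

```bash
cat > weigh.py <<'E'
from h import *
F=[];t=[]
for i in range(6):
    capture("top");s=bot.sense();F.append(s["ft_force"]);t.append(s["torque"])
print(np.mean(F,0),np.std(F,0),np.mean(t,0))
E
python3 where.py;python3 weigh.py
```

```text
F [ 0.14  0.64 -3.66] tau [-0.046  0.03  -0.027] gap 0.4561618450163865 60.751091344668566
yaw-pi 0.15611627702728942
0 tool cm [-1.09 20.07  2.14]
1 tool cm [-1.12 10.07  2.14]
2 tool cm [-1.15  0.07  2.14]
[ 0.14255418 -0.06286828 -3.49710602] [0.4804872 0.6650919 0.3510774] [ 0.02676675  0.06402316 -0.00302121]
```

Fz ≈ −3.5 N (≈360 g): the right-hand tube is the full one. Lift out, then draw back from the rail.

>>> servo_tool:
  increments:
    - [0.4,0,-0.8,0,3]
    - [1,0,-2,0,3]
    - [1.6,0,-3.3,0,3]
    - [2.2,0,-4.5,0,3]
    - [3.5,0,-4.8,0,3]
    - [5.5,0,-5,0,3]
    - [7.5,0,-5.4,0,3]
    - [9.5,0,-6,0,3]
    - [11.5,0,-7,0,3]
    - [12,0,-8,0,3]
    - [12,0,-8,0,3]
    - [12,0,-8,0,3]
  newtons: 70

```text
time: 15.6
position: [489.5, 43.0, 191.6]
orientation: [[-0.988, -0.156, 0.002], [-0.156, 0.988, 0.0], [-0.002, -0.0, -1.0]]
ft_force: [0.2, 0.1, -3.9]
finger_gap: 0.455
finger_force: 72.1
```

```bash
python3 where.py; python3 - <<'E'
from h import *
s=bot.sense();p=s["position"];R=s["orientation"]
c=capture("top")
m=cv2.inRange(c["image"],(200,200,200),(255,255,255));
print(p,"to stand hover (531.6,-245.1,z110):",(R.T@(np.array([531.6,-245.1,110])-p)/10).round(2))
print("jar",cast(c,(306,176),100))
E
```

```text
F [ 0.24  0.1  -3.89] tau [0.017 0.064 0.034] gap 0.4548655212386255 72.07491275825305
yaw-pi 0.15615156681252088
0 tool cm [-12.98  20.07  10.28]
1 tool cm [-13.01  10.07  10.29]
2 tool cm [-13.04   0.07  10.29]
[489.46427866  43.03890941 191.60172026] to stand hover (531.6,-245.1,z110): [  0.34 -29.12   8.16]
jar [ 670.74984432 -121.17636773  100.        ]
```

>>> servo_tool:
  increments:
    - [0,-1.5,0,0,3]
    - [0,-4,0,0.03,3]
    - [0,-7,0,0.06,3]
    - [0.1,-10,0,0.1,3]
    - [0.1,-13,0,0.14,3]
    - [0.2,-16,0,0.18,3]
    - [0.2,-19,0,0.22,3]
    - [0.3,-22,0,0.258,3]
    - [0.3,-25,1,0.258,3]
    - [0.3,-27.5,2.5,0.258,3]
    - [0.34,-29.1,4.2,0.258,3]
    - [0.34,-29.1,6,0.258,3]
    - [0.34,-29.1,6,0.258,3]
    - [0.34,-29.1,6,0.258,3]

```text
time: 17.05
position: [530.5, -244.4, 129.7]
orientation: [[-0.995, 0.101, -0.002], [0.101, 0.995, 0.001], [0.002, 0.001, -1.0]]
ft_force: [0.5, -0.5, -3.3]
finger_gap: 0.45
finger_force: 72.0
```

```bash
python3 - <<'E'
from h import *
s=bot.sense();p=s["position"];R=s["orientation"]
print(p,s["ft_force"],s["torque"],s["finger_gap"],np.arctan2(-R[1,0],-R[0,0]),"to (531.6,-245.1,77):",(R.T@(np.array([531.6,-245.1,77])-p)/10).round(2))
c=capture("scene");a=cv2.resize(c["image"][205:315,150:290],(700,550),interpolation=cv2.INTER_CUBIC)
cv2.imwrite("pics/s6.png",a[:,:,::-1])
E
```

```text
[ 530.51537685 -244.38770501  129.66833323] [ 0.5228425  -0.53845382 -3.32749679] [ 0.020949    0.04683756 -0.03434547] 0.4496261630823873 -0.10132429197687831 to (531.6,-245.1,77): [-0.13 -0.07  5.27]
```

View pics/s6.png

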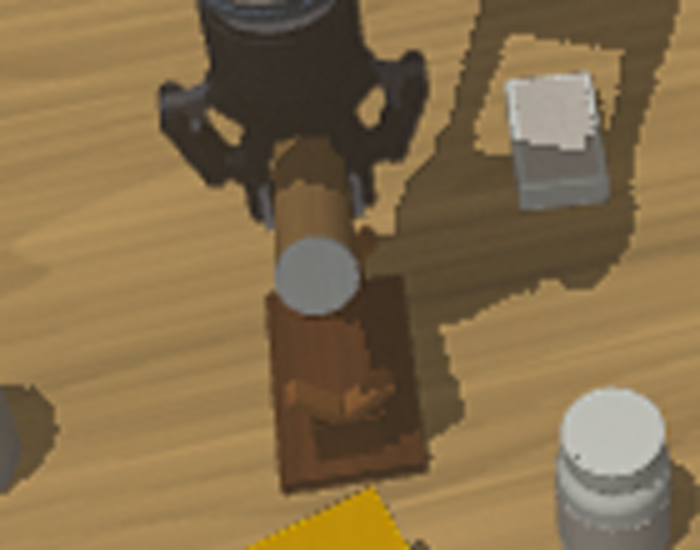

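Hand holds the tube tilted over the stand; its high cap is a disc centred at (317,276) in the crop, stand right below it.

```bash
python3 - <<'E'
from h import *
c=capture("scene");X=np.array([np.cos(.102),-np.sin(.102),0])
P=np.array([530.5,-244.4,145.7]);obs=np.array([213.4,260.2]);print("obs",obs)
for a in(.35,.4,.45,.5):
    for L in (95,97.5,100):print(a,L,proj(c,P+L*(np.cos(a)*X+np.r_[0,0,np.sin(a)])).round(1))
E
```

```text
obs [213.4 260.2]
0.35 95 [213.6 263.2]
0.35 97.5 [213.7 263.8]
0.35 100 [213.7 264.4]
0.4 95 [213.4 261.6]
0.4 97.5 [213.4 262.1]
0.4 100 [213.4 262.6]
0.45 95 [213.1 259.9]
0.45 97.5 [213.2 260.3]
0.45 100 [213.2 260.8]
0.5 95 [212.9 258.1]
0.5 97.5 [212.9 258.5]
0.5 100 [212.9 258.9]
```

>>> servo_tool:
  increments:
    - [-0.1,-0.07,1,0,3]
    - [-0.1,-0.07,2.2,0,3]
    - [-0.1,-0.07,3.3,0,3]
    - [-0.1,-0.07,4.1,0,3]
    - [-0.1,-0.07,4.6,0,3]
    - [-0.1,-0.07,4.9,0,3]
    - [-0.1,-0.07,4.9,0,3]

```text
time: 17.85
position: [531.3, -245.4, 82.1]
orientation: [[-0.995, 0.102, -0.001], [0.102, 0.995, 0.001], [0.001, 0.001, -1.0]]
ft_force: [-2.6, 3.7, -2.3]
finger_gap: 0.453
finger_force: 72.3
```

>>> servo_tool:
  increments:
    - [0,0,0,0,3]
    - [0,0,0.1,0,3]
    - [0,0,0.2,0,3]
    - [0,0,0.3,0,3]
    - [0,0,0.4,0,3]
    - [0,0,0.4,0,3]
  newtons: 25

```text
time: 18.45
position: [532.0, -245.4, 80.7]
orientation: [[-0.995, 0.102, 0.002], [0.102, 0.995, 0.0], [-0.002, 0.0, -1.0]]
ft_force: [-6.2, 5.9, 8.9]
finger_gap: 0.457
finger_force: 73.5
```

>>> servo_tool:
  increments:
    - [0,0,-0.1,0,3.7]
    - [0,0,-0.1,0,3.7]
    - [0,0,-0.1,0,3.7]
  newtons: 20

```text
time: 18.75
position: [531.9, -245.3, 80.7]
orientation: [[-0.995, 0.101, 0.001], [0.101, 0.995, 0.0], [-0.001, 0.001, -1.0]]
ft_force: [-6.1, 6.1, 6.3]
finger_gap: 0.453
finger_force: 73.0
```

>>> servo_tool:
  increments:
    - [0,0,0,0,3.8]
    - [0,0,0,0,3.8]
    - [0,0,0,0,3.85]
    - [0,0,0,0,3.85]
  newtons: 20

```text
time: 19.15
position: [531.9, -245.3, 80.7]
orientation: [[-0.995, 0.101, 0.001], [0.101, 0.995, 0.001], [-0.001, 0.001, -1.0]]
ft_force: [-5.4, 4.4, 7.0]
finger_gap: 0.454
finger_force: 71.2
```

>>> servo_tool:
  increments:
    - [0,0,0,0,3.88]
    - [0,0,0,0,3.88]
    - [0,0,0,0,3.9]
    - [0,0,0,0,3.9]
  newtons: 20

```text
time: 19.55
position: [531.9, -245.3, 80.5]
orientation: [[-0.995, 0.101, 0.001], [0.101, 0.995, 0.001], [-0.001, 0.001, -1.0]]
ft_force: [-4.1, 5.1, 5.2]
finger_gap: 0.457
finger_force: 47.8
```

>>> servo_tool:
  increments:
    - [0,0,0,0,3.92]
    - [0,0,0,0,3.92]
    - [0,0,0,0,3.92]
  newtons: 20

```text
time: 19.85
position: [532.1, -245.3, 80.4]
orientation: [[-0.995, 0.101, 0.002], [0.101, 0.995, 0.0], [-0.002, 0.001, -1.0]]
ft_force: [-3.6, 4.4, 4.5]
finger_gap: 0.463
finger_force: 38.3
```

>>> servo_tool:
  increments:
    - [0,0.1,0.1,0,3.92]
    - [0,0.15,0.2,0,3.92]
    - [0,0.15,0.3,0,3.92]
    - [0,0.15,0.4,0,3.92]
    - [0,0.15,0.5,0,3.92]
  newtons: 20

```text
time: 20.35
position: [534.1, -244.3, 76.9]
orientation: [[-0.995, 0.101, 0.007], [0.101, 0.995, -0.001], [-0.007, -0.001, -1.0]]
ft_force: [2.5, 4.8, 8.0]
finger_gap: 0.463
finger_force: 38.7
```

>>> servo_tool:
  increments:
    - [0,0,0.1,0,3.92]
    - [0,0,0.2,0,3.92]
    - [0,0,0.3,0,3.92]
    - [0,0,0.4,0,3.92]
  newtons: 20

```text
time: 20.75
position: [535.5, -244.3, 74.0]
orientation: [[-0.995, 0.101, 0.01], [0.101, 0.995, -0.002], [-0.01, -0.001, -1.0]]
ft_force: [5.5, 4.6, 9.3]
finger_gap: 0.463
finger_force: 38.9
```

```bash
cat > cap.py <<'E'
from h import *
# find the grey cap in the scene view, compare with the tube's cap centre for various pitches
c=capture("scene");s=bot.sense();p=s["position"]
im=c["image"].astype(int);m=((im.max(2)-im.min(2)<22)&(im.max(2)>95)&(im.max(2)<190)).astype(np.uint8)
k,lab,st,ce=cv2.connectedComponentsWithStats(m)
for i in range(1,k):
    if 60<st[i,4]<500 and abs(ce[i]-(214,270)).max()<28: print("blob",st[i],ce[i].round(1))
X=np.array([np.cos(.102),-np.sin(.102),0]);P=p+np.array([0,0,16])
for a in(0,.1,.2,.3,.4,.45):print(a,proj(c,P+97.5*(np.cos(a)*X+np.r_[0,0,np.sin(a)])).round(1))
print("home cap",proj(c,np.array([554,-247.4,80])+75*X))
print(p.round(1),s["ft_force"].round(1),s["finger_force"])
E
python3 cap.py
```

```text
blob [209 272  16  14 171] [216.  278.5]
0 [218.  287.8]
0.1 [217.6 285.5]
0.2 [217.1 282.9]
0.3 [216.7 280. ]
0.4 [216.2 276.9]
0.45 [216.  275.2]
home cap [217.76429339 288.79047785]
[ 535.5 -244.3   73.9] [4.3 3.9 9.9] 39.08856689929962
```

>>> servo_tool:
  increments:
    - [0,0,0.1,0,3.92]
    - [0,0,0.2,0,3.92]
    - [0,0,0.3,0,3.92]
    - [0,0,0.4,0,3.92]
    - [0,0,0.5,0,3.92]
  newtons: 20

```text
time: 21.3
position: [536.5, -244.4, 69.8]
orientation: [[-0.995, 0.1, 0.013], [0.1, 0.995, -0.003], [-0.013, -0.001, -1.0]]
ft_force: [7.0, 6.2, 10.4]
finger_gap: 0.46
finger_force: 39.3
```

```bash
python3 cap.py
```

```text
blob [209 277  16  12 153] [216.5 282.4]
0 [218.2 289.1]
0.1 [217.8 286.8]
0.2 [217.4 284.2]
0.3 [216.9 281.3]
0.4 [216.4 278.2]
0.45 [216.2 276.5]
home cap [217.76429339 288.79047785]
[ 536.5 -244.3   69.6] [ 6.9  5.1 10.2] 39.33406054973602
```

>>> servo_tool:
  increments:
    - [0,0.05,0.1,0,3.92]
    - [0,0.1,0.2,0,3.92]
    - [0,0.1,0.3,0,3.92]
    - [0,0.1,0.4,0,3.92]
  newtons: 20

```text
time: 21.75
position: [537.1, -244.2, 66.4]
orientation: [[-0.995, 0.101, 0.014], [0.101, 0.995, -0.004], [-0.015, -0.003, -1.0]]
ft_force: [8.6, 2.6, 10.9]
finger_gap: 0.462
finger_force: 39.8
```

```bash
python3 cap.py
```

```text
blob [210 280  15  11 139] [217.1 285.1]
0 [218.4 290. ]
0.1 [218.  287.7]
0.2 [217.6 285.2]
0.3 [217.1 282.3]
0.4 [216.6 279.1]
0.45 [216.4 277.5]
home cap [217.76429339 288.79047785]
[ 537.1 -244.2   66.2] [ 8.2  2.3 11.2] 39.6918511390686
```

>>> servo_tool:
  increments:
    - [0,0,0.1,0,3.92]
    - [0,0,0.2,0,3.92]
    - [0,0,0.3,0,3.92]
    - [0,0,0.4,0,3.92]
  newtons: 20

```text
time: 22.2
position: [537.5, -244.3, 62.7]
orientation: [[-0.995, 0.101, 0.015], [0.101, 0.995, -0.005], [-0.016, -0.003, -1.0]]
ft_force: [9.7, 3.0, 10.8]
finger_gap: 0.464
finger_force: 40.1
```

```bash
python3 cap.py
```

```text
blob [210 283  15  11 101] [217.3 288.2]
0 [218.6 290.9]
0.1 [218.2 288.7]
0.2 [217.7 286.1]
0.3 [217.3 283.2]
0.4 [216.8 280.1]
0.45 [216.6 278.5]
home cap [217.76429339 288.79047785]
[ 537.5 -244.3   62.5] [ 9.8  3.2 10.7] 40.264652967453
```

>>> servo_tool:
  increments:
    - [0,0,0.1,0,3.92]
    - [0,0,0.2,0,3.92]
    - [0,0,0.3,0,3.92]
  newtons: 20

```text
time: 22.55
position: [537.6, -244.3, 61.2]
orientation: [[-0.995, 0.1, 0.016], [0.1, 0.995, -0.005], [-0.016, -0.003, -1.0]]
ft_force: [4.0, 6.2, 22.9]
finger_gap: 0.465
finger_force: 41.5
```

```bash
python3 cap.py
```

```text
0 [218.6 291.2]
0.1 [218.2 289. ]
0.2 [217.8 286.4]
0.3 [217.4 283.6]
0.4 [216.9 280.4]
0.45 [216.6 278.8]
home cap [217.76429339 288.79047785]
[ 537.6 -244.3   61.2] [ 5.9  3.7 17.4] 41.015167236328125
```

>>> servo_tool:
  increments:
    - [0,0,-0.2,0,3.92]
    - [0,0,-0.4,0,3.92]
    - [0,0,-0.4,0,3.92]
  newtons: 20

```text
time: 22.9
position: [535.2, -244.0, 61.3]
orientation: [[-0.995, 0.101, 0.009], [0.101, 0.995, -0.003], [-0.009, -0.002, -1.0]]
ft_force: [5.1, 2.5, 7.5]
finger_gap: 0.46
finger_force: 39.9
```

```bash
python3 cap.py | tail -1; python3 - <<'E'
from h import *
# grey cap pixels and brown extent in the scene view near home cap
c=capture("scene");im=c["image"]
for r in range(278,300): print(r,im[r,214:222:2].tolist())
E
```

```text
[ 535.2 -244.    61.3] [5.1 2.4 7.7] 39.88241493701935
278 [[141, 109, 69], [136, 105, 66], [137, 105, 66], [124, 97, 60]]
279 [[142, 110, 69], [137, 106, 66], [136, 105, 65], [124, 96, 60]]
280 [[141, 108, 67], [137, 107, 67], [135, 104, 65], [125, 98, 61]]
281 [[142, 109, 68], [137, 107, 67], [134, 104, 64], [126, 98, 61]]
282 [[141, 109, 67], [137, 106, 64], [134, 104, 65], [126, 99, 61]]
283 [[141, 109, 68], [138, 111, 80], [135, 115, 90], [128, 110, 84]]
284 [[140, 122, 96], [136, 141, 140], [132, 134, 133], [126, 127, 126]]
285 [[134, 137, 135], [109, 109, 106], [98, 97, 92], [92, 90, 86]]
286 [[89, 87, 82], [92, 89, 84], [93, 90, 85], [93, 91, 86]]
287 [[93, 91, 86], [93, 91, 86], [94, 92, 87], [94, 92, 87]]
288 [[94, 92, 86], [94, 91, 87], [94, 92, 87], [94, 91, 86]]
289 [[94, 91, 86], [94, 92, 87], [93, 91, 87], [94, 91, 87]]
290 [[94, 92, 87], [94, 92, 87], [93, 91, 86], [94, 91, 87]]
291 [[94, 92, 87], [94, 91, 86], [94, 91, 87], [94, 92, 87]]
292 [[95, 93, 88], [95, 92, 87], [94, 92, 88], [94, 91, 86]]
293 [[89, 82, 73], [94, 91, 87], [93, 90, 86], [78, 66, 54]]
294 [[70, 51, 31], [71, 51, 30], [66, 48, 29], [68, 50, 31]]
295 [[73, 54, 36], [72, 53, 34], [69, 51, 32], [69, 51, 34]]
296 [[73, 54, 35], [76, 55, 37], [80, 57, 36], [68, 51, 34]]
297 [[86, 61, 39], [99, 68, 43], [99, 67, 43], [68, 51, 35]]
298 [[99, 68, 43], [97, 67, 43], [97, 67, 42], [69, 51, 34]]
299 [[97, 67, 42], [96, 67, 43], [99, 68, 43], [72, 53, 36]]
```

>>> servo_tool:
  increments:
    - [0,0,-0.15,0,3.92]
    - [0.1,0,-0.3,0,3.92]
    - [0.2,0,-0.3,0,3.92]
    - [0.2,0,-0.3,0,3.92]
  newtons: 20

```text
time: 23.4
position: [530.5, -243.4, 61.3]
orientation: [[-0.995, 0.102, 0.002], [0.102, 0.995, -0.001], [-0.002, -0.001, -1.0]]
ft_force: [4.5, 0.8, 2.4]
finger_gap: 0.462
finger_force: 39.2
```

```bash
cat > ends.py <<'E'
from h import *
X=np.array([np.cos(.102),-np.sin(.102),0]);C=np.array([554,-247.4,0])
w=capture("wrist");t=capture("top");s=capture("scene")
def g(c,P,f=False):
    q=proj(c,P,f);x,y=np.round(q).astype(int)
    return c["image"][y,x].tolist() if 0<=x<560 and 0<=y<420 else None
for d in range(-84,-60,2):
    print(d,"wrist",g(w,C+d*X+np.r_[0,0,100],True),"top",g(t,C+d*X+np.r_[0,0,100]))
for d in range(60,86,2):
    print(d,"top",g(t,C+d*X+np.r_[0,0,100]),"scene",g(s,C+d*X+np.r_[0,0,100]))
E
python3 ends.py
```

```text
-84 wrist [237, 208, 134] top [139, 118, 88]
-82 wrist [238, 208, 135] top [103, 93, 78]
-80 wrist [122, 115, 102] top [92, 92, 90]
-78 wrist [90, 94, 93] top [92, 92, 90]
-76 wrist [238, 243, 243] top [121, 124, 120]
-74 wrist [238, 243, 244] top [135, 132, 124]
-72 wrist [217, 169, 107] top [135, 132, 124]
-70 wrist [214, 165, 103] top [119, 104, 86]
-68 wrist [121, 97, 63] top [119, 104, 86]
-66 wrist [118, 95, 59] top [101, 82, 59]
-64 wrist [117, 94, 60] top [87, 69, 51]
-62 wrist [122, 100, 65] top [87, 69, 51]
60 top [132, 130, 120] scene [134, 103, 64]
62 top [132, 130, 120] scene [134, 103, 64]
64 top [125, 121, 111] scene [135, 105, 68]
66 top [121, 116, 107] scene [136, 123, 104]
68 top [121, 116, 107] scene [136, 123, 104]
70 top [116, 113, 105] scene [123, 125, 122]
72 top [119, 117, 110] scene [123, 125, 122]
74 top [119, 117, 110] scene [91, 88, 83]
76 top [128, 125, 117] scene [93, 91, 86]
78 top [128, 125, 117] scene [93, 91, 86]
80 top [146, 142, 133] scene [93, 91, 86]
82 top [163, 159, 149] scene [93, 91, 87]
84 top [163, 159, 149] scene [93, 91, 87]
```

>>> servo_tool:
  increments:
    - [0,0,0,0,4.0]
    - [0,0,0,0,4.1]
    - [0,0,0,0,4.3]
    - [0,0,0,0,4.6]
    - [0,0,0,0,5.2]
    - [0,0,0,0,6]
    - [0,0,0,0,6]
    - [0,0,0,0,6]
    - [0,0,0,0,6]
  newtons: 20

```text
time: 24.45
position: [529.9, -243.1, 60.8]
orientation: [[-0.995, 0.102, -0.0], [0.102, 0.995, -0.0], [0.0, -0.0, -1.0]]
ft_force: [-0.0, 0.1, 0.7]
finger_gap: 0.705
finger_force: 0.0
```

```bash
python3 ends.py | awk '($1<-66)||($1>62&&$1<78)'; python3 cap.py|tail -1
```

```text
-84 wrist [239, 210, 136] top [138, 118, 87]
-82 wrist [238, 211, 135] top [104, 94, 78]
-80 wrist [96, 98, 100] top [94, 94, 92]
-78 wrist [93, 96, 100] top [94, 94, 92]
-76 wrist [238, 244, 244] top [121, 123, 121]
-74 wrist [239, 244, 245] top [137, 133, 124]
-72 wrist [219, 171, 108] top [137, 133, 124]
-70 wrist [217, 172, 107] top [117, 102, 84]
-68 wrist [121, 95, 62] top [117, 102, 84]
64 top [127, 123, 115] scene [136, 106, 69]
66 top [122, 118, 109] scene [136, 124, 106]
68 top [122, 118, 109] scene [136, 124, 106]
70 top [119, 116, 107] scene [123, 125, 122]
72 top [121, 118, 112] scene [123, 125, 122]
74 top [121, 118, 112] scene [89, 88, 83]
76 top [129, 127, 118] scene [92, 91, 85]
[ 529.9 -243.1   60.8] [ 0.7  0.4 -0.2] 0.0
```

>>> servo_tool:
  increments:
    - [0,0,0,0,8]
    - [0,0,-0.5,0,8]
    - [0,0,-1.5,0,8]
    - [0,0,-3.5,0,8]
    - [0,0,-6.5,0,8]
    - [0,0,-10,0,8]
    - [0,0,-14,0,8]
    - [3,0,-17,0,8]
    - [7,0,-20,0,8]
    - [12,0,-22,0,8]
    - [16,0,-22,0,8]
    - [16,0,-22,0,8]

```text
time: 25.85
position: [367.6, -226.5, 284.6]
orientation: [[-0.995, 0.104, 0.004], [0.104, 0.995, -0.004], [-0.005, -0.004, -1.0]]
ft_force: [1.2, -0.1, -0.0]
finger_gap: 0.938
finger_force: 0.0
```

```bash
cat > fin.py <<'E'
from h import *
t=capture("top");s=capture("scene");o=cv2.imread("pics/top0.png")[:,:,::-1];os=cv2.imread("pics/scene0.png")[:,:,::-1]
X=np.array([np.cos(.102),-np.sin(.102),0]);Y=np.array([-X[1],X[0],0]);C=np.array([554,-247.4,0])
def g(c,P):
    x,y=np.round(proj(c,P)).astype(int); return c["image"][y,x].tolist()
for d in list(range(-86,-64,3))+list(range(62,84,3)): print(d,"top",g(t,C+d*X+np.r_[0,0,100]),"scene",g(s,C+d*X+np.r_[0,0,100]))
for d in range(-28,29,4): print("y",d,g(t,C+30*X+d*Y+np.r_[0,0,90]),g(t,C-40*X+d*Y+np.r_[0,0,90]))
d=np.abs(t["image"].astype(int)-o).max(2)>45
k,l,st,ce=cv2.connectedComponentsWithStats(d.astype(np.uint8))
print([(st[i].tolist()) for i in range(1,k) if st[i,4]>12])
d=np.abs(s["image"].astype(int)-os).max(2)>45
k,l,st,ce=cv2.connectedComponentsWithStats(d.astype(np.uint8))
print([(st[i].tolist()) for i in range(1,k) if st[i,4]>12]); print(bot.sense()["position"],bot.sense()["time"])
E
python3 fin.py
```

```text
-86 top [62, 57, 51] scene [163, 132, 83]
-83 top [51, 52, 50] scene [158, 129, 85]
-80 top [44, 48, 51] scene [158, 129, 85]
-77 top [69, 71, 69] scene [141, 136, 124]
-74 top [96, 88, 82] scene [137, 119, 95]
-71 top [96, 88, 82] scene [136, 104, 63]
-68 top [114, 94, 74] scene [137, 106, 65]
-65 top [124, 101, 72] scene [137, 106, 66]
62 top [134, 109, 76] scene [135, 104, 64]
65 top [135, 108, 77] scene [136, 107, 69]
68 top [133, 114, 91] scene [137, 124, 106]
71 top [141, 132, 119] scene [124, 125, 122]
74 top [163, 153, 137] scene [91, 89, 84]
77 top [178, 153, 118] scene [94, 93, 86]
80 top [182, 154, 111] scene [93, 91, 85]
83 top [183, 155, 112] scene [95, 93, 86]
y -28 [128, 105, 76] [48, 54, 60]
y -24 [94, 69, 51] [44, 47, 50]
y -20 [87, 62, 45] [65, 56, 49]
y -16 [103, 80, 58] [99, 80, 61]
y -12 [132, 107, 77] [134, 109, 79]
y -8 [137, 111, 79] [138, 111, 80]
y -4 [136, 110, 78] [138, 112, 81]
y 0 [135, 110, 78] [135, 109, 79]
y 4 [131, 106, 76] [132, 107, 77]
y 8 [127, 103, 73] [124, 101, 72]
y 12 [116, 94, 67] [114, 93, 67]
y 16 [91, 73, 52] [88, 72, 51]
y 20 [72, 58, 
[... 1131 characters left out ...]
 6, 9, 44], [168, 63, 20, 6, 54], [195, 70, 7, 7, 20], [281, 75, 3, 6, 13], [192, 80, 10, 12, 95], [258, 81, 88, 71, 2339], [263, 89, 9, 15, 92], [175, 90, 14, 28, 183], [38, 97, 12, 10, 84], [190, 103, 19, 12, 111], [226, 105, 11, 23, 93], [230, 106, 10, 13, 45], [41, 108, 63, 69, 1830], [254, 110, 11, 13, 43], [109, 118, 134, 107, 3864], [228, 145, 29, 20, 248], [285, 145, 15, 12, 37], [276, 146, 7, 9, 24], [256, 157, 11, 9, 49], [287, 163, 22, 15, 195], [216, 167, 70, 55, 1628], [217, 240, 5, 13, 36], [223, 254, 8, 7, 35], [342, 256, 17, 19, 172], [210, 259, 10, 11, 85], [327, 263, 6, 4, 13], [345, 277, 10, 10, 54], [211, 281, 15, 11, 87]]
[ 370.2967349  -226.89535553  282.50763587] 25.95
```

```bash
python3 -c "
from bench import bot
print(bot.finish_job())"
```

```text
the job is handed in; nothing more can be done
None
```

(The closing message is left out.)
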